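Nip a book in the ratchet press

TASK

Push the book gently straight back on the bed of the press until its spine lies square against both rear stops. Then pump the press's lever handle, one full up-and-down stroke per tooth, until the book is nipped firmly: stop after the first full down-stroke on which the handle pushes back with about 9 newtons or more, since one tooth too many does no harm but more would crush the book. Let go with the handle left down, and do not disturb the weight, the paste jar or the brush pot.

Things in the scene. Friction and masses are not known exactly. Their poses are not given: they have to be found in the camera images.
- press: Fixed bed of a small ratchet book press: dark iron plate 200 (x) x 220 (y) x 16 mm. Origin: centre of its underside, on the table; x points to the rear, where two steel stops (front faces at x=+65 mm, y=+-40, 34 mm high) stand on the plate; y points to the lever's side. The book is pushed in from the front (-x).
- head: Head of the press, fixed to the bed: two 20 mm columns at y=+-94, a crossbeam and a housing up to 308 mm above the table, with the upright toothed rod, platen (80 x 90 mm, spring-loaded, under the beam) and lever. Origin: on the rod's axis, 20 mm behind the bed's centre, 128 mm above the table. The platen's height differs each time and is not reported; it starts 5 to 46 mm above the book.
- book: Loose grey hardback book, 150 (x) x 120 (y) x 44 mm thick, 0.4 to 0.85 kg, flat on the bed, half under the platen. Origin: centre of its underside; x points from the fore-edge (robot side) to the spine. Starts 25 to 45 mm short of the stops, a little askew; home, its origin is 10 mm in front of the bed's centre and its front 65 mm projects from under the platen. Sliding it takes 3 to 10 N.
- lever (a joint): Lever angle: 0 at the upper stop, 0.36 rad at the lower stop, level at 0.18. Stays where left; under load it springs back to about 0.25. One tooth = raise it to below 0.04, then lower it to above 0.32 (8 mm of platen travel, held by a catch). Push needed at the grip: 0 to 5 N while the platen is free, 7 to 10 N on the tooth that first touches the book, then 4 N more per tooth. Raising: 2 to 4 N.
- grip (a point): Point to grip: on the axis of the lever's round handle bar (18 mm diameter, about 110 mm long, lying level along the press's x, with a 26 mm ball at its front end 48 mm ahead of this point; the lever's arm joins it 55 mm behind). The point moves on an arc of 200 mm radius about a pivot lying 200 mm to -y of it in the press's frame (at lever 0.18), 165 mm above the table.
- weight: Bystander: iron paperweight, 52 mm wide, 82 mm high with a knob. Origin: centre of its underside.
- paste: Bystander: white paste jar, 70 mm wide, 90 mm high. Origin: centre of its underside.
- pot: Bystander: terracotta pot, 72 mm wide, 100 mm high, with upright brushes. Origin: centre of its underside.
Things that resemble listed ones, but are neither listed nor needed, are in the scene too. What is shaped like the book but red or yellow is not meant.

How it is judged (in metres and radians):
On the way, in this order (a step that is already met when the one before it is completed fails the run):
1. the book lies square against both rear stops, not yet pressed (x of book in the frame of press above -0.014 m and angle between the x axis of book and the x axis of press, either way round below 0.06 rad and contact force between book and head below 3 N), for 0.2 s.
2. the platen presses firmly on the book (contact force between book and head above 12 N), for 0.2 s.
At the end, for the whole second after the job is handed in: The book still lies square against both rear stops (spine within 4 mm of them, within 3.4 degrees), the platen presses on it with more than 12 N and never above 75 N, the lever rests in the lower part of its swing (above 0.22 rad), and all is at rest (x of book in the frame of press above -0.014 m and angle between the x axis of book and the x axis of press, either way round below 0.06 rad and contact force between book and head above 12 N and value of joint lever above 0.22 rad and linear speed of book below 0.01 m/s); the robot touches nothing.
It fails at once if the book is crushed: the platen presses on it with more than 75 N (contact force between book and head above 75 N).
It fails at once if the fingers press on the book with more than 40 N (contact force between the fingers and book above 40 N).
It fails at once if a bystander is moved by more than 20 mm (distance of any of weight, paste, pot from where it was at the start of the episode above 0.02 m).
It also fails if it takes over 72 s, if anything falls off the work surface, if the arm or the gripper's body presses on something with over 40 N, if the wrist force passes 120 N, or if a joint passes its speed limit or range.

ROBOT

A 6-joint arm with a two-finger parallel gripper is mounted at the origin on the work surface. World frame = base frame: x ahead of the robot, y to its left, z up, the work surface at z = 0. Lengths are in mm, angles in degrees, forces in N, time in s.
With the tool pointing down it reaches from about 350 to 850 mm from the base axis. Payload 8.1 kg.
Tool frame: the origin (TCP) lies midway between the tips of the shut fingers; the grasp point (between the pads) lies 19 mm behind it; z points along the fingers, y is the line along which they close (so a half turn about z gives the same grasp; the last joint's range is limited). The gripper opens to 85 mm and grips with 20 to 120 N. Pads are 22 mm wide; open, the fingers measure 114 mm over their backs; the gripper's body (76 mm by 85 mm) begins 54 mm behind the grasp point. The pads swing forward as they close: fully open they stand 13 mm farther back than shut.
Start: joints at [64.836, 7.471, 85.268, -0, 87.261, -4.893], TCP at [207.858, 562.85, 231.292] pointing down, gripper open.
Joint ranges: [-169.43, 169.43], [-51.17, 129.36], [1.28, 143.12], [-76.62, 256.62], [0, 156.53], [-152.29, 152.29]. Speed limits (degrees/s): [136.94, 136.94, 159.86, 180, 180, 180].

INTERFACE

Orientations are given as [roll, pitch, yaw] about the fixed x, y, z axes, in that order (R = Rz(yaw) Ry(pitch) Rx(roll)).
In Python, from bench import r gives the robot as it stands.
- The arm moves only by the tool apply_moves, never from a script. Its argument "steps" is a list of rows, each a list of 7 numbers: the opening, from -1 (shut) to 1 (fully open), then the shift along the tool's x, y, z in mm, then the turn, a rotation vector about the tool's x, y, z in units of 5 degrees (1.0 is 5 degrees). A call has exactly 8 rows; each row shifts and turns the commanded pose from where the row before left it, along the tool's axes as they then stand; what a row does not reach is not made up. A row lasts 1/10 s, in which the tool goes at most 50 mm and 8.59 degrees, less where a joint would pass 70% of its speed; a pose out of reach is approached as far as the arm can. A call is refused whole if a number of a shift passes 50 or a number of a turn 1, either way. A call with a gripper value outside its range is refused whole. The fingers move at their own pace and stop on an object; "squeeze" is the grip in N (left out, the last holds). Time passes only in rows, so rows that do not move let the fingers close, or fill a call up. It gives the time, the measured TCP pose, the force, the opening and the grip force at its end, in the units of the state.
- r.sense(): the state, without advancing time (a new reading comes with each control period).
- r.snapshot(name): name is "scene" or "top" or "wrist"; returns a dict with "color" (400x640x3 uint8, blue, green, red), "depth" (400x640 float32, mm along the optical axis (not along the pixel's ray), 0 where there is no reading), "mtx" (3x3 intrinsics, pixels), "dist" ([k1, k2, p1, p2, k3] as OpenCV has them; the pictures are not rectified), "T" (4x4, takes a point from camera to world coordinates); the wrist camera has in their place "hand_eye" (4x4, takes a point from camera to tool coordinates, whose origin is the TCP and whose axes are the flange's). Camera axes: x right, y down, z forward; pixel columns grow to the right and rows downward; lengths in mm; the calibration is good to about 2 mm. A picture is of the moment at which its call begins: read the wrist's pose just before it.
- r.hand_in(): hands the job in; it is judged then, once.
The state is a dict: "time": time; "joint_pos": joint angles; "qd": joint speeds; "joint_efforts": joint torques, N m; "tool_pos": TCP position; "tcp_rot": TCP orientation; "ft_force": force on the tool from outside, world axes, zero at the start; "wrist_torque": the same for the moment, N m; "finger_gap": finger opening in mm; "grip_force": force on a finger pad.
Only numpy, scipy, OpenCV 4.12 (cv2) and the standard library are available. Lean on these libraries where they do the work, as an engineer would, in place of code of your own. Each camera call takes 0.05 s, during which the arm holds its last target. There are 200 camera calls.

## Working session

There is one attempt and no reset: what is moved stays moved. The work goes in short steps, Python scripts to look and compute and a tool call to move; the robot and the scene stay as the last step left them, time stands still between calls to the robot, and variables do not carry over. Pictures are saved under pics/ and viewed, at most 10 in all, crops included, and the job is handed in when it is done.

Besides the shell and the picture viewer there is one more tool, called after ">>>" as a command line: name --pt "numbers of a row" for each row, then --argument value for the rest. apply_moves: Moves the arm, as the interface text tells. Its arguments: {"type":"object","properties":{"steps":{"type":"array"},"squeeze":{"type":"number"}},"required":["steps"]}

```bash
mkdir -p pics; ls; cat > snap.py <<'E'
from bench import r
import cv2,numpy as np,pickle,sys
s=r.sense();print(s['time'],s['tool_pos'],s['tcp_rot'],s['ft_force'],s['finger_gap'])
for n in sys.argv[1:]:
    d=r.snapshot(n);cam=n;d['s']=s
    pickle.dump(d,open(n+'.pkl','wb'));cv2.imwrite(f"pics/{n}_{s['time']:.2f}.png",d['color']);print(f"pics/{n}_{s['time']:.2f}.png")
E
python3 snap.py scene top wrist; ls pics
```

```text
pics
0.0 [207.62771974 562.35152073 230.26218413] [-1.79895865e+02 -8.22259606e-03  1.59730225e+02] [-0.64491299  0.42568797 -0.64988309] 84.84543356821843
pics/scene_0.00.png
pics/top_0.00.png
pics/wrist_0.00.png
scene_0.00.png
top_0.00.png
wrist_0.00.png
```

View pics/scene_0.00.png

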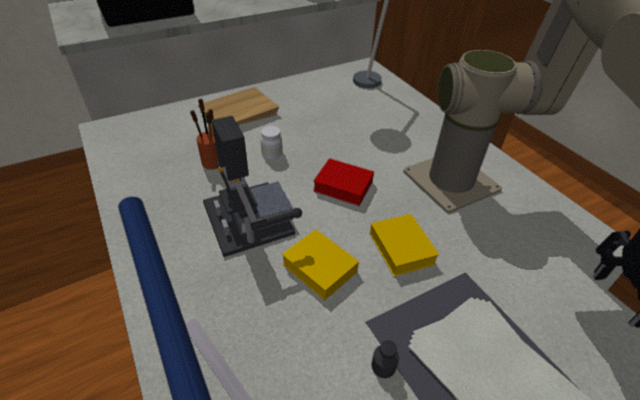

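View pics/top_0.00.png

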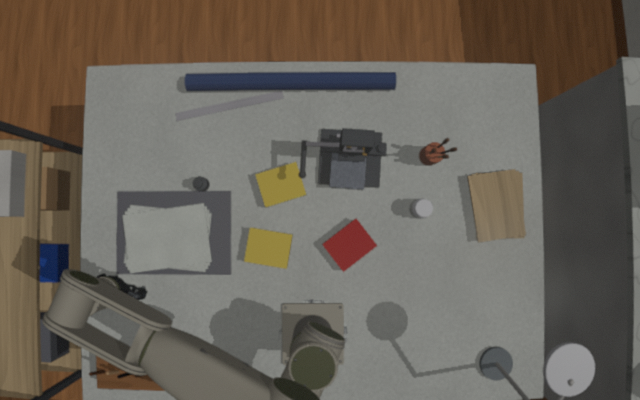

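The scene view shows the press with the grey book at about (265,205) and the lever ball at (297,213). In the top view the press is at about (350,160), the book's front at about (348,188) and the lever bar at about (303,160). The weight is at (200,184), the paste at (421,208) and the pot at (432,153).

```bash
cat > geo.py <<'E'
import cv2,numpy as np,pickle
def load(n): return pickle.load(open(n+'.pkl','rb'))
def cloud(d,T=None):
    T=d['T'] if T is None else T
    h,w=d['depth'].shape;u,v=np.meshgrid(np.arange(w),np.arange(h))
    p=cv2.undistortPoints(np.stack([u,v],-1).reshape(-1,1,2).astype(np.float32),d['mtx'],d['dist']).reshape(h,w,2)
    z=d['depth'];P=np.dstack([p[...,0]*z,p[...,1]*z,z])
    return P@T[:3,:3].T+T[:3,3]
def ray(d,uv,z,T=None):
    T=d['T'] if T is None else T
    p=cv2.undistortPoints(np.array(uv,np.float32).reshape(-1,1,2),d['mtx'],d['dist']).reshape(-1,2)
    D=np.c_[p,np.ones(len(p))]@T[:3,:3].T
    return T[:3,3]+D*((z-T[2,3])/D[:,2])[:,None]
E
python3 - <<'E'
from geo import *
d=load('top');P=cloud(d)
print(d['T'].round(3))
for uv in [(200,184),(421,208),(432,153),(348,180),(303,160),(303,145),(303,172),(325,183),(360,140)]: print(uv,P[uv[1],uv[0]].round(0))
c=d['color'][110:210,270:450];cv2.imwrite('pics/ctop.png',cv2.resize(np.clip(c.astype(float)*1.6,0,255).astype(np.uint8),None,fx=4.4,fy=4.4,interpolation=cv2.INTER_CUBIC))
E
```

```text
[[-6.0000e-03 -9.9800e-01  6.2000e-02  3.9775e+02]
 [-1.0000e+00  5.0000e-03 -7.0000e-03 -2.1680e+00]
 [ 7.0000e-03 -6.2000e-02 -9.9800e-01  1.6671e+03]
 [ 0.0000e+00  0.0000e+00  0.0000e+00  1.0000e+00]]
(200, 184) [527. 382.  82.]
(421, 208) [ 441. -372.   87.]
(432, 153) [ 628. -411.   97.]
(348, 180) [ 540. -125.   59.]
(303, 160) [598.  28. 150.]
(303, 145) [648.  28. 146.]
(303, 172) [558.  28. 154.]
(325, 183) [534. -47.  10.]
(360, 140) [ 635. -142.  313.]
```

View pics/ctop.png

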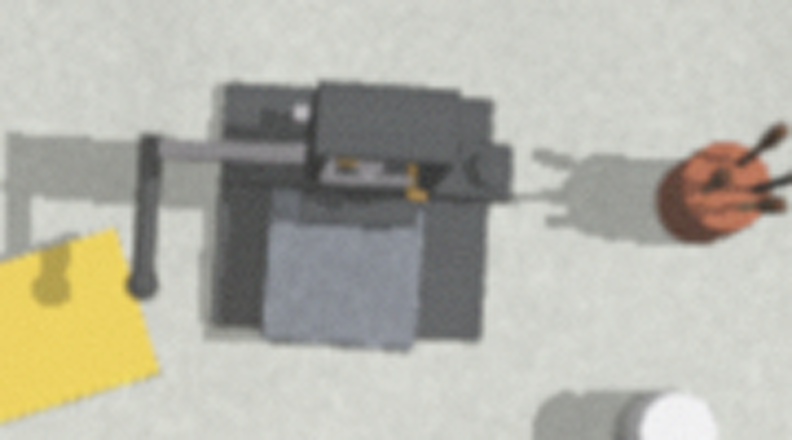

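The crop (4.4x, offset 270,110) shows the plate corners near (222,85), (215,340), (482,340) and (494,98). The book top's front corners are near (263,342) and (413,350), the lever ball at (143,285) and the bar's rear at (152,140).

```bash
python3 - <<'E'
from geo import *
d=load('top')
f=lambda L,z:ray(d,[(270+(x+.5)/4.4-.5,110+(y+.5)/4.4-.5) for x,y in L],z).round(1)
print('plate LR,LF,RF,RR\n',f([(222,85),(215,340),(482,340),(494,98)],16))
print('book FL,FR, Lr,Rr\n',f([(263,342),(413,350),(273,225),(423,228)],60))
print('ball, rear\n',f([(143,285),(152,140)],141))
P=cloud(d);S=cloud(load('scene'))
for n,C in (('top',P),('scene',S)):
    Q=C.reshape(-1,3)
    m=(abs(Q[:,0]-600)<130)&(abs(Q[:,1]+110)<180)
    Q=Q[m];pl=Q[(Q[:,2]>9)&(Q[:,2]<22)]
    print(n,len(pl),pl.min(0).round(),pl.max(0).round())
    if n=='top':print(cv2.minAreaRect(pl[:,:2].astype(np.float32)))
    bk=Q[(Q[:,2]>54)&(Q[:,2]<65)&(Q[:,0]<585)];print('book',len(bk),cv2.minAreaRect(bk[:,:2].astype(np.float32)),np.median(bk[:,2]))
    h=Q[(Q[:,1]>5)&(Q[:,2]>100)];print('bar',len(h),h.min(0).round(),h.max(0).round())
E
```

```text
plate LR,LF,RF,RR
 [[ 727.5  -30.7   16. ]
 [ 519.6  -23.7   16. ]
 [ 518.5 -239.3   16. ]
 [ 716.3 -252.4   16. ]]
book FL,FR, Lr,Rr
 [[ 514.6  -60.7   60. ]
 [ 507.7 -178.5   60. ]
 [ 606.9  -69.3   60. ]
 [ 604.  -187.6   60. ]]
ball, rear
 [[551.7  31.3 141. ]
 [660.9  24.2 141. ]]
top 1031 [ 477. -290.    9.] [729.  67.  22.]
((606.62451171875, -110.85951232910156), (248.55563354492188, 352.4006652832031), 1.7981888055801392)
book 639 ((550.7268676757812, -122.62532043457031), (120.12416076660156, 76.84481048583984), 85.6791000366211) 59.60059442256852
bar 232 [539.   5. 137.] [665.  45. 157.]
scene 1880 [ 519. -255.    9.] [730.  70.  22.]
book 778 ((551.989990234375, -123.66934204101562), (123.94261932373047, 75.79161071777344), 84.86726379394531) 59.598866205871104
bar 446 [541.   6. 130.] [667.  44. 154.]
```

>>> apply_moves --pt "1 -28 -34 0 0 0 0" --pt "1 -29 -35 0 0 0 0" --pt "1 -29 -35 0 0 0 0" --pt "1 -29 -35 0 0 0 0" --pt "1 -29 -35 0 0 0 0" --pt "1 -29 -35 0 0 0 0" --pt "1 -29 -35 0 0 0 0" --pt "1 -29 -35 0 0 0 0"

```text
time: 0.95
tool_pos: [327.9, 219.4, 231.2]
tcp_rot: [180.0, 0.0, 159.8]
ft_force: [1.1, -0.5, -0.2]
finger_gap: 85.1
grip_force: 0.0
```

>>> apply_moves --pt "1 -29 -35 0 0 0 0" --pt "1 -29 -35 0 0 0 0" --pt "1 -29 -35 0 0 0 0" --pt "1 -29 -35 0 0 0 0" --pt "1 -29 -35 0 0 0 0" --pt "1 -29 -35 0 0 0 0" --pt "1 -29 -35 0 0 0 0" --pt "1 -29 -35 0 0 0 0"

```text
time: 1.75
tool_pos: [448.6, -123.9, 231.2]
tcp_rot: [180.0, 0.0, 159.7]
ft_force: [0.1, 0.4, -0.2]
finger_gap: 85.4
grip_force: 0.0
```

>>> apply_moves --pt "1 0 0 0 0 0 -0.9" --pt "1 0 0 0 0 0 -0.9" --pt "1 0 0 0 0 0 -0.9" --pt "1 0 0 0 0 0 -0.8" --pt "1 0 0 0 0 0 0" --pt "1 0 0 0 0 0 0" --pt "1 0 0 0 0 0 0" --pt "1 0 0 0 0 0 0"

```text
time: 2.55
tool_pos: [448.5, -121.9, 231.3]
tcp_rot: [180.0, -0.0, 177.2]
ft_force: [-0.4, 0.4, 0.3]
finger_gap: 85.1
grip_force: 0.0
```

```bash
python3 snap.py wrist; python3 -c "
from geo import *
d=load('wrist');print(d['hand_eye'].round(3),d['s']['joint_pos'])"; ls pics
```

```text
2.55 [ 448.4893276  -121.87396359  231.30559044] [ 1.79999842e+02 -2.70150825e-04  1.77178679e+02] [-0.41589523  0.39775769  0.32495128] 85.1003055324417
pics/wrist_2.55.png
[[ 2.00000e-03 -9.65000e-01 -2.63000e-01  6.55250e+01]
 [ 1.00000e+00  2.00000e-03  0.00000e+00 -7.86000e-01]
 [ 0.00000e+00 -2.63000e-01  9.65000e-01 -1.42791e+02]
 [ 0.00000e+00  0.00000e+00  0.00000e+00  1.00000e+00]] [-2.15275588e+01 -1.39671210e+01  1.05894939e+02  6.28726474e-05
  8.80724886e+01 -1.08706240e+02]
ctop.png
scene_0.00.png
top_0.00.png
wrist_0.00.png
wrist_2.55.png
```

View pics/wrist_2.55.png

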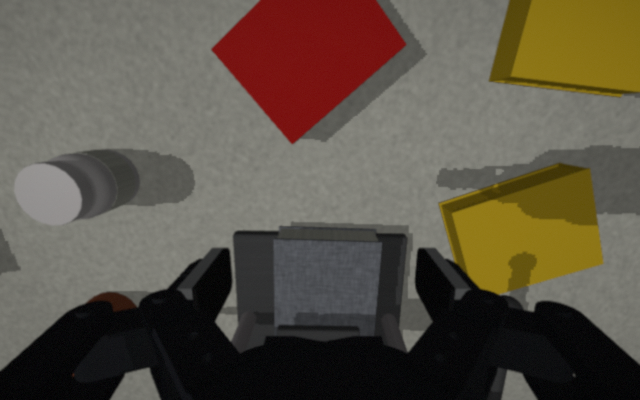

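The wrist view shows the plate's front edge from about (235,232) to (406,236), the book's front top edge from about (274,239) to (379,241), and the platen's front edge at about row 329. The fingers are at both sides.

```bash
cat >> geo.py <<'E'
def wT(d):
    from scipy.spatial.transform import Rotation as R
    T=np.eye(4);T[:3,:3]=R.from_euler('xyz',d['s']['tcp_rot'],degrees=True).as_matrix();T[:3,3]=d['s']['tool_pos'];return T@d['hand_eye']
E
python3 - <<'E'
from geo import *
d=load('wrist');T=wT(d);P=cloud(d,T)
for n,uv,z in (('plate',[(235,232),(406,236),(235,310),(401,310)],16),('book',[(274,239),(379,241),(276,325),(376,325)],60)): print(n,ray(d,uv,z,T).round(1).tolist())
Q=P.reshape(-1,3);Q=Q[(abs(Q[:,1]+120)<140)&(Q[:,0]>480)&(Q[:,0]<700)]
pl=Q[(Q[:,2]>11)&(Q[:,2]<21)&(Q[:,0]<600)&(Q[:,1]>-260)&(Q[:,1]<0)]
bk=Q[(Q[:,2]>54)&(Q[:,2]<65)&(Q[:,0]<580)]
print('plate',cv2.minAreaRect(pl[:,:2].astype(np.float32)),len(pl));print('book',cv2.minAreaRect(bk[:,:2].astype(np.float32)),np.median(bk[:,2]))
# row/col edges via line fits
def fit(M,ax,side):
    b={}
    for q in M: b.setdefault(int(q[ax]//4),[]).append(q[1-ax])
    xs=[(k*4+2,(np.min if side<0 else np.max)(v)) for k,v in sorted(b.items()) if len(v)>3][1:-1]
    xs=np.array(xs);c=np.polyfit(*xs.T,1);res=xs[:,1]-np.polyval(c,xs[:,0]);g=abs(res)<3;c=np.polyfit(*xs[g].T,1)
    return np.degrees(np.arctan(c[0])),c[0]*xs[:,0].mean()+c[1],xs[:,0].mean()
for n,M in(('plate',pl),('book',bk)):
    print(n,'front',fit(M,1,-1),'left',fit(M,0,1),'right',fit(M,0,-1))
m=(P[330,:,2]>62)&(abs(P[330,:,1]+125)<60);print('platen?',P[330,280:380:20].round(),P[326:336,330].round())
E
```

```text
plate [[515.7, -235.7, 16.0], [531.1, -23.1, 16.0], [626.2, -249.0, 16.0], [636.7, -27.5, 16.0]]
book [[509.7, -179.7, 60.0], [517.5, -64.4, 60.0], [619.1, -186.9, 60.0], [624.7, -68.1, 60.0]]
plate ((554.6175537109375, -133.47621154785156), (90.70345306396484, 225.61717224121094), 0.017469177022576332) 3891
book ((548.8223266601562, -123.38565063476562), (119.9918441772461, 71.72674560546875), 85.50239562988281) 60.09027072855258
plate front (np.float64(2.816949309161614), np.float64(515.0116521900131), np.float64(-134.0)) left (np.float64(35.85775887785051), np.float64(-37.78071755398895), np.float64(554.0)) right (np.float64(-4.416324772709967), np.float64(-242.50277943449953), np.float64(554.0))
book front (np.float64(4.45019974228865), np.float64(513.3778703576261), np.float64(-124.0)) left (np.float64(-4.077563280255575), np.float64(-63.5048472806879), np.float64(544.0)) right (np.float64(-4.482901672506824), np.float64(-182.7388024899716), np.float64(544.0))
platen? [[ 603. -177.   90.]
 [ 604. -155.   90.]
 [ 606. -134.   89.]
 [ 608. -112.   87.]
 [ 631.  -87.   60.]] [[ 607. -123.   82.]
 [ 606. -123.   84.]
 [ 607. -123.   85.]
 [ 607. -123.   86.]
 [ 607. -123.   89.]
 [ 606. -123.   91.]
 [ 609. -123.   90.]
 [ 608. -123.   91.]
 [ 610. -123.   91.]
 [ 611. -123.   92.]]
```

>>> apply_moves --pt "1 -10 0 30 0 0 0.1" --pt "1 -10 0 40 0 0 0" --pt "1 -10 0 40 0 0 0" --pt "1 0 0 40 0 0 0" --pt "1 0 0 30 0 0 0" --pt "1 0 0 20 0 0 0" --pt "1 0 0 8 0 0 0" --pt "1 0 0 0 0 0 0"

```text
time: 3.4
tool_pos: [477.6, -123.2, 22.3]
tcp_rot: [180.0, -0.1, 176.7]
ft_force: [-0.0, 1.0, 0.7]
finger_gap: 85.4
grip_force: 0.0
```

>>> apply_moves --pt "1 -3 0 0 0 0 0" --pt "1 -3 0 0 0 0 0" --pt "1 -3 0 0 0 0 0" --pt "1 -3 0 0 0 0 0" --pt "1 -3 0 0 0 0 0" --pt "1 -3 0 0 0 0 0" --pt "1 -3 0 0 0 0 0" --pt "1 -3 0 0 0 0 0"

```text
time: 4.2
tool_pos: [502.0, -125.1, 23.1]
tcp_rot: [-180.0, -0.1, 176.7]
ft_force: [-6.2, -1.2, 3.1]
finger_gap: 85.6
grip_force: 2.7
```

>>> apply_moves --pt "1 -2 0 0 0 0 0" --pt "1 -2 0 0 0 0 0" --pt "1 -2 0 0 0 0 0" --pt "1 -2 0 0 0 0 0" --pt "1 -2 0 0 0 0 0" --pt "1 -2 0 0 0 0 0" --pt "1 -2 0 0 0 0 0" --pt "1 -2 0 0 0 0 0"

```text
time: 5.0
tool_pos: [517.3, -125.7, 23.0]
tcp_rot: [180.0, -0.2, 176.7]
ft_force: [-7.0, 0.9, 5.7]
finger_gap: 85.1
grip_force: 3.6
```

>>> apply_moves --pt "1 -1 0 0 0 0 0" --pt "1 -1 0 0 0 0 0" --pt "1 -1 0 0 0 0 0" --pt "1 -1 0 0 0 0 0" --pt "1 -0.5 0 0 0 0 0" --pt "1 -0.5 0 0 0 0 0" --pt "1 0 0 0 0 0 0" --pt "1 0 0 0 0 0 0"

```text
time: 5.8
tool_pos: [522.4, -126.0, 23.0]
tcp_rot: [180.0, -0.1, 176.7]
ft_force: [-6.2, -0.2, 4.4]
finger_gap: 85.1
grip_force: 3.2
```

>>> apply_moves --pt "1 -0.6 0 0 0 0 0" --pt "1 -0.6 0 0 0 0 0" --pt "1 -0.6 0 0 0 0 0" --pt "1 -0.6 0 0 0 0 0" --pt "1 -0.6 0 0 0 0 0" --pt "1 -0.6 0 0 0 0 0" --pt "1 -0.4 0 0 0 0 0" --pt "1 0 0 0 0 0 0"

```text
time: 6.6
tool_pos: [526.3, -126.2, 23.0]
tcp_rot: [180.0, -0.2, 176.7]
ft_force: [-6.9, -0.2, 4.8]
finger_gap: 85.5
grip_force: 3.2
```

>>> apply_moves --pt "1 -0.5 0 0 0 0 0" --pt "1 -0.5 0 0 0 0 0" --pt "1 -0.5 0 0 0 0 0" --pt "1 -0.5 0 0 0 0 0" --pt "1 -0.5 0 0 0 0 0" --pt "1 -0.5 0 0 0 0 0" --pt "1 0 0 0 0 0 0" --pt "1 0 0 0 0 0 0"

```text
time: 7.4
tool_pos: [527.8, -126.2, 22.6]
tcp_rot: [180.0, -0.3, 176.7]
ft_force: [-13.6, 1.1, 10.0]
finger_gap: 85.3
grip_force: 7.0
```

>>> apply_moves --pt "1 -0.5 0 0 0 0 0" --pt "1 -0.5 0 0 0 0 0" --pt "1 0 0 0 0 0 0" --pt "1 0 0 0 0 0 0" --pt "1 0 0 0 0 0 0" --pt "1 0 0 0 0 0 0" --pt "1 0 0 0 0 0 0" --pt "1 0 0 0 0 0 0"

```text
time: 8.2
tool_pos: [527.8, -126.2, 22.6]
tcp_rot: [180.0, -0.5, 176.7]
ft_force: [-20.3, 1.4, 15.4]
finger_gap: 85.4
grip_force: 10.1
```

>>> apply_moves --pt "1 3 0 0 0 0 0" --pt "1 17 0 0 0 0 0" --pt "1 20 0 0 0 0 0" --pt "1 10 0 -40 0 0 0" --pt "1 10 0 -45 0 0 0" --pt "1 10 0 -45 0 0 0" --pt "1 0 0 -45 0 0 0" --pt "1 0 0 -35 0 0 0"

```text
time: 9.0
tool_pos: [462.1, -122.8, 236.7]
tcp_rot: [-179.9, 0.2, 176.7]
ft_force: [0.4, 0.4, -0.6]
finger_gap: 85.6
grip_force: 0.0
```

```bash
python3 snap.py wrist top; python3 - <<'E'
from geo import *
d=load('wrist');P=cloud(d,wT(d));Q=P.reshape(-1,3);Q=Q[(abs(Q[:,1]+120)<140)&(Q[:,0]>480)&(Q[:,0]<700)]
bk=Q[(Q[:,2]>54)&(Q[:,2]<65)&(Q[:,0]<600)];print('book',cv2.minAreaRect(bk[:,:2].astype(np.float32)),bk[:,0].min())
d=load('top');P=cloud(d).reshape(-1,3)
bar=P[(P[:,0]>540)&(P[:,0]<665)&(P[:,1]>0)&(P[:,1]<60)&(P[:,2]>120)]
for a in range(540,665,10):
    q=bar[(bar[:,0]>=a)&(bar[:,0]<a+10)]
    if len(q):print(a,len(q),q[:,1].mean().round(1),np.percentile(q[:,2],[50,90]).round(1),q[:,1].min().round(),q[:,1].max().round())
E
```

```text
9.0 [ 462.07198232 -122.7678561   236.69047406] [-179.94596475    0.20418318  176.72961202] [ 0.44129118  0.40749852 -0.55521821] 85.63210626923217
pics/wrist_9.00.png
pics/top_9.00.png
book ((570.6971435546875, -123.82123565673828), (119.66328430175781, 63.642642974853516), 87.25613403320312) 536.3009632500002
540 21 32.7 [147.5 151.8] 22.0 45.0
550 21 32.6 [150.6 156.1] 22.0 45.0
560 15 31.5 [147.1 148.9] 25.0 38.0
570 16 30.9 [147.2 151.1] 22.0 38.0
580 18 29.8 [145.7 152.3] 22.0 38.0
590 18 29.8 [145.7 150.2] 22.0 38.0
600 15 29.0 [144.2 149.7] 22.0 38.0
610 15 28.1 [146.3 149.4] 22.0 35.0
620 15 28.1 [147.3 151.6] 21.0 35.0
630 18 26.4 [146.  151.4] 18.0 35.0
640 25 20.9 [145.9 151. ] 2.0 35.0
650 31 17.0 [147.3 150.7] 2.0 35.0
660 7 25.1 [148.1 150.6] 18.0 31.0
```

>>> apply_moves --pt "0.4 -15 40 0 0 0 0" --pt "0.4 -26 40 0 0 0 0" --pt "0.4 -30 40 0 0 0 0" --pt "0.4 -30 30 0 0 0 0" --pt "0.4 -20 10 10 0 0 0" --pt "0.4 0 0 30 0 0 0" --pt "0.4 0 0 20 0 0 0" --pt "0.4 0 0 0 0 0 0"

```text
time: 9.9
tool_pos: [588.9, 30.7, 168.3]
tcp_rot: [-180.0, -0.4, 176.8]
ft_force: [-1.3, -0.5, -0.5]
finger_gap: 60.1
grip_force: 0.0
```

```bash
python3 snap.py wrist scene
```

```text
9.9 [588.91718925  30.66895569 168.31771534] [-179.99429626   -0.43354088  176.75941636] [-1.26876788 -0.54591496 -0.50069293] 60.11741312804035
pics/wrist_9.90.png
pics/scene_9.90.png
```

View pics/wrist_9.90.png

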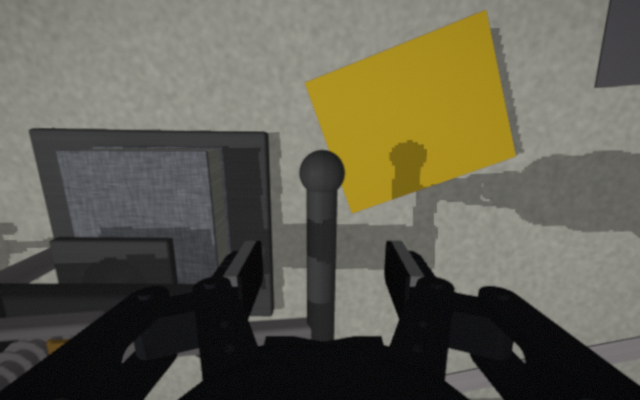

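The wrist view shows the handle bar (column ~321, ball at (322,172)) midway between the fingers at about columns 250 and 397, so I'll descend and grip.

>>> apply_moves --pt "0.4 0 0 20 0 0 0" --pt "0.4 0 0 20 0 0 0" --pt "0.4 0 0 8 0 0 0" --pt "-1 0 0 0 0 0 0" --pt "-1 0 0 0 0 0 0" --pt "-1 0 0 0 0 0 0" --pt "-1 0 0 0 0 0 0" --pt "-1 0 0 0 0 0 0" --squeeze 45

```text
time: 10.8
tool_pos: [592.5, 29.2, 127.0]
tcp_rot: [-179.9, 0.2, 176.7]
ft_force: [-0.2, -5.8, 3.7]
finger_gap: 16.5
grip_force: 44.7
```

>>> apply_moves --pt "-1 0 1.6 -10 -0.57 0 0" --pt "-1 0 1.6 -10 -0.57 0 0" --pt "-1 0 1.6 -10 -0.57 0 0" --pt "-1 0 1.6 -10 -0.57 0 0" --pt "-1 0 1.6 -10 -0.57 0 0" --pt "-1 0 0 0 0 0 0" --pt "-1 0 0 0 0 0 0" --pt "-1 0 0 0 0 0 0"

```text
time: 11.6
tool_pos: [592.6, 32.5, 176.1]
tcp_rot: [165.9, 0.1, 176.7]
ft_force: [3.5, -6.1, 0.1]
finger_gap: 16.1
grip_force: 45.6
```

>>> apply_moves --pt "-1 0 0.9 -5 -0.29 0 0" --pt "-1 0 0.9 -5 -0.29 0 0" --pt "-1 0 0 0 0 0 0" --pt "-1 0 0 0 0 0 0" --pt "-1 0 0 0 0 0 0" --pt "-1 0 0 0 0 0 0" --pt "-1 0 0 0 0 0 0" --pt "-1 0 0 0 0 0 0"

```text
time: 12.4
tool_pos: [592.5, 31.8, 185.7]
tcp_rot: [163.0, 0.1, 176.7]
ft_force: [5.5, -5.3, -1.5]
finger_gap: 16.2
grip_force: 45.7
```

```bash
python3 snap.py scene; python3 - <<'E'
from geo import *
d=load('scene');c=d['color'][90:270,170:350];cv2.imwrite('pics/c1.png',cv2.resize(c,None,fx=3.3,fy=3.3,interpolation=cv2.INTER_CUBIC))
E
```

```text
12.4 [592.49709098  31.82497153 185.70821657] [1.63021120e+02 1.28316473e-01 1.76713897e+02] [ 5.53608521 -5.26935824 -1.4912877 ] 16.167201254789507
pics/scene_12.40.png
```

>>> apply_moves --pt "-1 0 0.4 -2 -0.12 0 0" --pt "-1 0 0.4 -2 -0.12 0 0" --pt "-1 0 0 0 0 0 0" --pt "-1 0 0 0 0 0 0" --pt "-1 0 0 0 0 0 0" --pt "-1 0 0 0 0 0 0" --pt "-1 0 0 0 0 0 0" --pt "-1 0 0 0 0 0 0"

```text
time: 13.25
tool_pos: [592.4, 31.5, 189.2]
tcp_rot: [161.8, 0.1, 176.7]
ft_force: [7.9, -4.2, -5.3]
finger_gap: 16.4
grip_force: 45.8
```

>>> apply_moves --pt "-1 0 0.4 -2 -0.12 0 0" --pt "-1 0 0 0 0 0 0" --pt "-1 0 0 0 0 0 0" --pt "-1 0 0 0 0 0 0" --pt "-1 0 0 0 0 0 0" --pt "-1 0 0 0 0 0 0" --pt "-1 0 0 0 0 0 0" --pt "-1 0 0 0 0 0 0"

```text
time: 14.05
tool_pos: [592.3, 31.5, 189.4]
tcp_rot: [161.2, 0.1, 176.7]
ft_force: [15.2, -1.4, -15.9]
finger_gap: 16.2
grip_force: 45.4
```

>>> apply_moves --pt "-1 0 -2.1 10 0.57 0 0" --pt "-1 0 -2.1 10 0.57 0 0" --pt "-1 0 -2.1 10 0.57 0 0" --pt "-1 0 -2.1 10 0.57 0 0" --pt "-1 0 -2.1 10 0.57 0 0" --pt "-1 0 -2.1 10 0.57 0 0" --pt "-1 0 -2 8 0.5 0 0" --pt "-1 0 0 0 0 0 0"

```text
time: 14.85
tool_pos: [592.3, 28.5, 122.7]
tcp_rot: [-179.0, 0.1, 176.8]
ft_force: [3.1, -11.7, 0.8]
finger_gap: 16.4
grip_force: 47.3
```

>>> apply_moves --pt "-1 0 0 0 0 0 0" --pt "-1 0 0 0 0 0 0" --pt "-1 0 0 0 0 0 0" --pt "-1 0 0 0 0 0 0" --pt "-1 0 0 0 0 0 0" --pt "-1 0 0 0 0 0 0" --pt "-1 0 0 0 0 0 0" --pt "-1 0 0 0 0 0 0"

```text
time: 15.65
tool_pos: [592.3, 28.6, 123.2]
tcp_rot: [-179.1, 0.1, 176.7]
ft_force: [4.0, -9.6, 0.2]
finger_gap: 16.1
grip_force: 47.2
```

>>> apply_moves --pt "-1 0 -1.5 3 0.15 0 0" --pt "-1 0 -0.5 2 0.1 0 0" --pt "-1 0 0 0 0 0 0" --pt "-1 0 0 0 0 0 0" --pt "-1 0 0 0 0 0 0" --pt "-1 0 0 0 0 0 0" --pt "-1 0 0 0 0 0 0" --pt "-1 0 0 0 0 0 0"

```text
time: 16.45
tool_pos: [592.3, 27.5, 118.4]
tcp_rot: [-178.0, 0.1, 176.8]
ft_force: [3.7, -5.3, 2.6]
finger_gap: 16.5
grip_force: 47.4
```

```bash
python3 snap.py scene; python3 - <<'E'
from geo import *
d=load('scene');c=d['color'][90:270,170:350];cv2.imwrite('pics/c2.png',cv2.resize(c,None,fx=3.3,fy=3.3,interpolation=cv2.INTER_CUBIC))
E
```

```text
16.45 [592.25036431  27.46014793 118.35953404] [-1.77973495e+02  1.41901340e-01  1.76768453e+02] [ 3.70401042 -5.33888766  2.60546278] 16.491353288141934
pics/scene_16.45.png
```

View pics/c2.png

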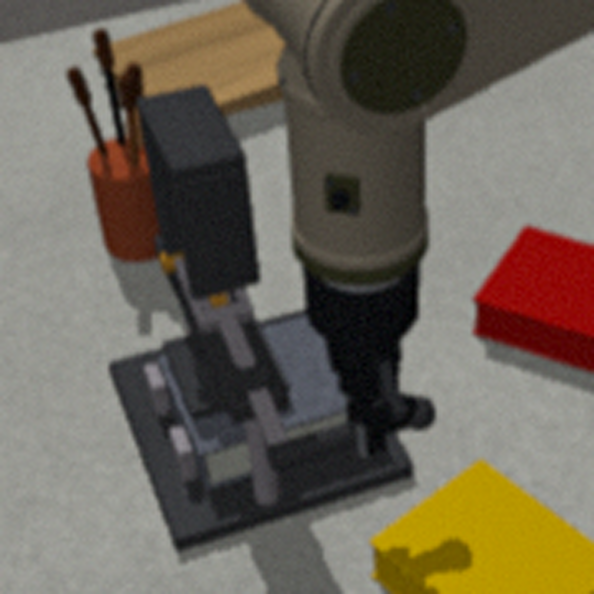

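>>> apply_moves --pt "-1 0 1.6 -10 -0.57 0 0" --pt "-1 0 1.6 -10 -0.57 0 0" --pt "-1 0 1.6 -10 -0.57 0 0" --pt "-1 0 1.6 -10 -0.57 0 0" --pt "-1 0 1.6 -10 -0.57 0 0" --pt "-1 0 1.6 -10 -0.57 0 0" --pt "-1 0 1.4 -9 -0.51 0 0" --pt "-1 0 0 0 0 0 0"

```text
time: 17.3
tool_pos: [592.5, 31.5, 187.8]
tcp_rot: [162.1, 0.1, 176.7]
ft_force: [7.0, 2.2, -1.2]
finger_gap: 16.0
grip_force: 47.2
```

>>> apply_moves --pt "-1 0 0 0 0 0 0" --pt "-1 0 -2.1 10 0.57 0 0" --pt "-1 0 -2.1 10 0.57 0 0" --pt "-1 0 -2.1 10 0.57 0 0" --pt "-1 0 -2.1 10 0.57 0 0" --pt "-1 0 -2.1 10 0.57 0 0" --pt "-1 0 -2.1 10 0.57 0 0" --pt "-1 0 -2.1 10 0.54 0 0"

```text
time: 18.1
tool_pos: [592.3, 27.2, 117.0]
tcp_rot: [-177.7, 0.2, 176.8]
ft_force: [-0.9, -7.3, 9.3]
finger_gap: 16.2
grip_force: 48.3
```

>>> apply_moves --pt "-1 0 0 0 0 0 0" --pt "-1 0 0 0 0 0 0" --pt "-1 0 0 0 0 0 0" --pt "-1 0 0 0 0 0 0" --pt "-1 0 0 0 0 0 0" --pt "-1 0 0 0 0 0 0" --pt "-1 0 0 0 0 0 0" --pt "-1 0 0 0 0 0 0"

```text
time: 18.9
tool_pos: [592.3, 27.2, 117.0]
tcp_rot: [-177.8, 0.1, 176.8]
ft_force: [2.8, -5.4, 4.6]
finger_gap: 16.3
grip_force: 47.9
```

>>> apply_moves --pt "-1 0 1.6 -10 -0.57 0 0" --pt "-1 0 1.6 -10 -0.57 0 0" --pt "-1 0 1.6 -10 -0.57 0 0" --pt "-1 0 1.6 -10 -0.57 0 0" --pt "-1 0 1.6 -10 -0.57 0 0" --pt "-1 0 1.6 -10 -0.57 0 0" --pt "-1 0 1.6 -10 -0.54 0 0" --pt "-1 0 0 0 0 0 0"

```text
time: 19.7
tool_pos: [592.5, 31.6, 187.3]
tcp_rot: [162.1, 0.1, 176.7]
ft_force: [7.3, 4.0, 0.5]
finger_gap: 16.7
grip_force: 47.6
```

>>> apply_moves --pt "-1 0 0 0 0 0 0" --pt "-1 0 -2.1 10 0.57 0 0" --pt "-1 0 -2.1 10 0.57 0 0" --pt "-1 0 -2.1 10 0.57 0 0" --pt "-1 0 -2.1 10 0.57 0 0" --pt "-1 0 -2.1 10 0.57 0 0" --pt "-1 0 -2.1 10 0.57 0 0" --pt "-1 0 -2 8 0.48 0 0"

```text
time: 20.5
tool_pos: [592.4, 27.6, 118.8]
tcp_rot: [-178.0, 0.2, 176.8]
ft_force: [-1.7, -4.7, 12.2]
finger_gap: 16.1
grip_force: 49.2
```

>>> apply_moves --pt "-1 0 0 0 0 0 0" --pt "-1 0 0 0 0 0 0" --pt "-1 0 0 0 0 0 0" --pt "-1 0 0 0 0 0 0" --pt "-1 0 0 0 0 0 0" --pt "-1 0 0 0 0 0 0" --pt "-1 0 0 0 0 0 0" --pt "-1 0 0 0 0 0 0"

```text
time: 21.3
tool_pos: [592.3, 27.6, 118.7]
tcp_rot: [-178.1, 0.2, 176.8]
ft_force: [1.6, -4.6, 6.2]
finger_gap: 16.0
grip_force: 48.5
```

```bash
python3 snap.py scene; python3 - <<'E'
from geo import *
d=load('scene');P=cloud(d)
Q=P.reshape(-1,3)
m=(Q[:,0]>600)&(Q[:,0]<690)&(Q[:,1]>-185)&(Q[:,1]<-80)&(Q[:,2]>56)&(Q[:,2]<125)
h,_=np.histogram(Q[m,2],range(56,127,3));print(list(zip(range(56,127,3),h)))
E
```

```text
21.3 [592.32166223  27.57173837 118.71365253] [-1.78149229e+02  1.57796622e-01  1.76780521e+02] [ 1.6416646  -4.61402252  6.2123948 ] 15.978691306527914
pics/scene_21.30.png
[(56, np.int64(62)), (59, np.int64(94)), (62, np.int64(18)), (65, np.int64(50)), (68, np.int64(146)), (71, np.int64(62)), (74, np.int64(13)), (77, np.int64(4)), (80, np.int64(0)), (83, np.int64(0)), (86, np.int64(0)), (89, np.int64(0)), (92, np.int64(0)), (95, np.int64(0)), (98, np.int64(0)), (101, np.int64(0)), (104, np.int64(0)), (107, np.int64(0)), (110, np.int64(0)), (113, np.int64(0)), (116, np.int64(0)), (119, np.int64(1)), (122, np.int64(6))]
```

>>> apply_moves --pt "-1 0 0.9 -5 -0.29 0 0" --pt "-1 0 0.9 -5 -0.29 0 0" --pt "-1 0 0 0 0 0 0" --pt "-1 0 0 0 0 0 0" --pt "-1 0 0 0 0 0 0" --pt "-1 0 0 0 0 0 0" --pt "-1 0 0 0 0 0 0" --pt "-1 0 0 0 0 0 0"

```text
time: 22.15
tool_pos: [592.4, 29.7, 128.9]
tcp_rot: [178.9, 0.2, 176.8]
ft_force: [1.3, -3.5, 7.5]
finger_gap: 16.1
grip_force: 48.7
```

>>> apply_moves --pt "-1 0 -0.5 2.5 0.14 0 0" --pt "-1 0 -0.5 2.5 0.14 0 0" --pt "-1 0 -0.5 2.5 0.14 0 0" --pt "-1 0 -0.5 2.5 0.14 0 0" --pt "-1 0 0 0 0 0 0" --pt "-1 0 0 0 0 0 0" --pt "-1 0 0 0 0 0 0" --pt "-1 0 0 0 0 0 0"

```text
time: 22.95
tool_pos: [592.3, 27.6, 118.9]
tcp_rot: [-178.3, 0.2, 176.8]
ft_force: [0.6, -2.6, 7.6]
finger_gap: 16.1
grip_force: 48.7
```

The handle springs back with about 7.6 N, so this tooth first touched the book but is under 9 N. One more tooth.

>>> apply_moves --pt "-1 0 1.6 -10 -0.57 0 0" --pt "-1 0 1.6 -10 -0.57 0 0" --pt "-1 0 1.6 -10 -0.57 0 0" --pt "-1 0 1.6 -10 -0.57 0 0" --pt "-1 0 1.6 -10 -0.57 0 0" --pt "-1 0 1.6 -10 -0.57 0 0" --pt "-1 0 1.4 -9 -0.52 0 0" --pt "-1 0 0 0 0 0 0"

```text
time: 23.75
tool_pos: [592.5, 31.5, 187.8]
tcp_rot: [161.8, 0.1, 176.7]
ft_force: [6.5, 5.9, 0.4]
finger_gap: 16.2
grip_force: 47.8
```

>>> apply_moves --pt "-1 0 0 0 0 0 0" --pt "-1 0 -2.1 10 0.57 0 0" --pt "-1 0 -2.1 10 0.57 0 0" --pt "-1 0 -2.1 10 0.57 0 0" --pt "-1 0 -2.1 10 0.57 0 0" --pt "-1 0 -2.1 10 0.57 0 0" --pt "-1 0 -2.1 10 0.57 0 0" --pt "-1 0 -2.1 10 0.54 0 0"

```text
time: 24.55
tool_pos: [592.4, 27.5, 117.9]
tcp_rot: [-178.0, 0.2, 176.8]
ft_force: [-5.7, -4.7, 18.5]
finger_gap: 16.4
grip_force: 49.9
```

>>> apply_moves --pt "-1 0 0 0 0 0 0" --pt "-1 0 0 0 0 0 0" --pt "-1 0 0 0 0 0 0" --pt "-1 0 0 0 0 0 0" --pt "-1 0 0 0 0 0 0" --pt "-1 0 0 0 0 0 0" --pt "-1 0 0 0 0 0 0" --pt "-1 0 0 0 0 0 0"

```text
time: 25.35
tool_pos: [592.3, 27.4, 117.7]
tcp_rot: [-178.1, 0.2, 176.8]
ft_force: [-0.9, -3.5, 11.6]
finger_gap: 16.2
grip_force: 49.2
```

11.6 N on this stroke, so the book is nipped. I'll ease the handle to its spring-back angle, release and retreat upward.

>>> apply_moves --pt "-1 0 0.9 -5 -0.29 0 0" --pt "-1 0 0.9 -5 -0.29 0 0" --pt "-1 0 0.9 -5 -0.29 0 0" --pt "-1 0 0.9 -3 -0.17 0 0" --pt "-1 0 0 0 0 0 0" --pt "0.4 0 0 0 0 0 0" --pt "0.4 0 0 0 0 0 0" --pt "0.4 0 0 0 0 0 0"

```text
time: 26.15
tool_pos: [590.5, 31.7, 132.7]
tcp_rot: [176.5, -0.1, 176.8]
ft_force: [0.8, 0.2, 0.7]
finger_gap: 58.9
grip_force: 0.0
```

>>> apply_moves --pt "0.4 0 0 0 0 0 0" --pt "0.4 0 0 -10 0 0 0" --pt "0.4 0 0 -25 0 0 0" --pt "0.4 0 0 -40 0 0 0" --pt "0.4 10 0 -40 0 0 0" --pt "0.4 40 0 0 0 0 0" --pt "0.4 40 0 0 0 0 0" --pt "0.4 40 0 0 0 0 0"

```text
time: 26.95
tool_pos: [460.2, 31.5, 249.7]
tcp_rot: [176.6, 0.1, 176.7]
ft_force: [-0.1, -0.3, 0.5]
finger_gap: 59.7
grip_force: 0.0
```

```bash
python3 snap.py scene top; python3 - <<'E'
from geo import *
P=cloud(load('top')).reshape(-1,3)
bar=P[(P[:,0]>570)&(P[:,0]<630)&(P[:,1]>10)&(P[:,1]<50)&(P[:,2]>100)&(P[:,2]<220)];print('bar top z',len(bar),np.median(bar[:,2]),bar[:,1].mean())
Q=P[(P[:,0]<600)&(P[:,0]>500)&(abs(P[:,1]+125)<90)&(P[:,2]>54)&(P[:,2]<65)];print('book',cv2.minAreaRect(Q[:,:2].astype(np.float32)))
d=load('top')
for uv in [(200,184),(421,208),(432,153)]: print(cloud(d)[uv[1],uv[0]].round())
E
ls pics
```

```text
26.95 [460.20495189  31.45814144 249.67898103] [1.76553012e+02 7.40542530e-02 1.76724539e+02] [-0.10781054 -0.34652812  0.54665548] 59.67993747805868
pics/scene_26.95.png
pics/top_26.95.png
bar top z 97 154.6935285969305 29.8939739675035
book ((567.7940063476562, -122.30079650878906), (118.3415756225586, 63.422733306884766), 89.31778717041016)
[527. 382.  82.]
[ 440. -369.   96.]
[ 629. -413.   92.]
c1.png
c2.png
ctop.png
scene_0.00.png
scene_12.40.png
scene_16.45.png
scene_21.30.png
scene_26.95.png
scene_9.90.png
top_0.00.png
top_26.95.png
top_9.00.png
wrist_0.00.png
wrist_2.55.png
wrist_9.00.png
wrist_9.90.png
```

```bash
python3 -c "
from bench import r
print(r.hand_in())"
```

```text
the job is handed in; nothing more can be done
None
```

The job is handed in, but the verdict wasn't reported back: the book is square against the stops, nipped on the fourth tooth (the handle pushed back with 11.6 N), the handle was let go in its lower part at about 0.27 rad, and the weight, paste jar and pot measured in place to within a few mm.

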